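Nudge the pulley nut into the nest pocket and press it home

TASK

Slide the loose round nut across the aluminium nest plate with gentle nudges, without lifting or squeezing it, until it drops into the blue-ringed pocket under its own weight; take the fingers off it and let it settle for a second. Then press it straight down until it lands firmly on the shoulder inside, keep a steady push of about 12 N on it for a second (never more than 20 N on the nut or the plate), and let go. Leave the pump, the impeller and the screwdriver where they are.

Things in the scene. Friction and masses are not known exactly. Their poses are not given: they have to be found in the camera images.
- plate: Fixed aluminium nest plate, 240 x 240 x 30 mm, lying flat on the bench. Origin: centre of its underside; z up, so its top face is at z = 30 mm. Its pocket lies at (50, 0) mm and two steel dowels (12 mm diameter, 12 mm tall above the face) stand at (50, 60) and (50, -60) mm in its frame.
- pocket (a point): Centre of the pocket's mouth, level with the plate's face; axes as the plate's. A round hole, 38 mm diameter, steep rigid wall, ringed in blue. Its first floor is the brass seat, 5 to 6.5 mm below the face, which sinks under a push; round it is a rigid steel shoulder on which the nut must finally land, 8.5 to 12 mm below the face: how deep differs each time and is not measured.
- seat (a joint): How far the brass seat (flat disc, 26 mm diameter) in the middle of the pocket has sunk, m: 0 = up (5 mm below the plate's face), more = deeper, at most 0.009. It starts 0 to 1.5 mm down, sinks only under a push of about 5 N, has no spring and stays where it is left; the shoulder stops the nut, and so the seat under it, at a reading of 0.0035 to 0.007.
- nut: Round dark steel pulley nut, solid outside: 36 mm diameter, 16 mm tall, about 90 g (may vary by a third). Origin: centre of its underside; z up along its axis. It starts lying flat on the plate, on the side nearer the robot, 7 to 14 cm from the pocket. On the shoulder its top stands 4 to 7.5 mm above the plate's face.
- pump: Loose coolant pump standing on its black motor can, 80 mm flange diameter, 93 mm tall, on the bench beside the plate's +y edge; a connector sticks out 76 mm to its -x. Origin: centre of its underside. Leave alone.
- impeller: Loose black impeller, 64 mm diameter, 34 mm tall, on the bench beside the plate's -y edge. Origin: centre of its underside. Leave alone.
- driver: Loose screwdriver with a yellow handle, lying on the bench beside the plate's -y edge, along its own x (handle to -x). Leave alone.

How it is judged (in metres and radians):
On the way, in this order (a step that is already met when the one before it is completed fails the run):
1. the nut has dropped flat into the pocket and lies there with the fingers off it (horizontal distance between nut and pocket below 0.003 m and z of nut in the frame of pocket below -0.0035 m and angle between nut's own z axis and vertical below 0.08 rad and contact force between the fingers and nut below 0.5 N), for 1 s.
2. the nut is pressed down in the pocket with a steady push of over 9 N (more than the seat alone bears, so it stands on the shoulder) (z of nut in the frame of pocket below -0.0075 m and horizontal distance between nut and pocket below 0.003 m and contact force between the fingers and nut above 9 N), for 0.4 s.
At the end, for the whole second after the job is handed in: The nut lies flat (within 0.06 rad) and at rest on the shoulder in the pocket, its axis within 3 mm of the pocket's centre and its underside at least 7.5 mm below the plate's face (horizontal distance between nut and pocket below 0.003 m and z of nut in the frame of pocket below -0.0075 m and angle between nut's own z axis and vertical below 0.06 rad and linear speed of nut below 0.01 m/s); the robot touches nothing.
It fails at once if the nut was lifted more than 8 mm off the plate (z of nut in the frame of pocket above 0.008 m).
It fails at once if the nut was squeezed, shoved or pressed with more than 20 N (contact force between any of the fingers, the arm and nut above 20 N).
It fails at once if the robot pressed on the plate with more than 20 N (contact force between any of the fingers, the arm and plate above 20 N).
It fails at once if the pump, the impeller or the screwdriver was moved more than 15 mm (distance of any of pump, impeller, driver from where it was at the start of the episode above 0.015 m).
It also fails if it takes over 64 s, if anything falls off the work surface, if the arm or the gripper's body presses on something with over 40 N, if the wrist force passes 120 N, or if a joint passes its speed limit or range.

ROBOT

A 6-joint arm with a two-finger parallel gripper is mounted at the origin on the work surface. World frame = base frame: x ahead of the robot, y to its left, z up, the work surface at z = 0. Lengths are in mm, angles in degrees, forces in N, time in s.
With the tool pointing down it reaches from about 300 to 850 mm from the base axis. Payload 4.2 kg.
Tool frame: the origin (TCP) lies at the very end of the fingers, on their centre line; the grasp point (between the pads) lies 19 mm behind it (env.grip_point_offset is the distance from the TCP to the grasp point, in mm); z points along the fingers, y is the line along which they close (so a half turn about z gives the same grasp; the last joint's range is limited). The gripper opens to 91 mm and grips with 3 to 60 N. Pads are 32 mm wide; open, the fingers measure 118 mm over their backs; the gripper's body (76 mm by 178 mm) begins 60 mm behind the grasp point.
Start: joints at [68.927, 18.312, 89.639, -0, 72.044, -1.146], TCP at [195.98, 540.588, 213.976] pointing down, gripper open.
Joint ranges: [-177.97, 177.97], [-48.28, 115.42], [12.27, 149.76], [-77.06, 257.06], [2.81, 150.46], [-146.56, 146.56]. Speed limits (degrees/s): [147.25, 147.25, 180, 180, 180, 180].

INTERFACE

Orientations are given as [roll, pitch, yaw] about the fixed x, y, z axes, in that order (R = Rz(yaw) Ry(pitch) Rx(roll)).
In Python, from workcell import env gives the robot as it stands. The module is installed in compiled form; this text tells all that it offers.
- The arm moves only by the tool arm_command, never from a script. Its argument "rows" is a list of rows, each an object with "delta_pos": the shift along the tool's x, y, z in mm, a list of three; "roll": the turn about the tool's z in units of 5 degrees (1.0 is 5 degrees); "jaw": the opening in per cent of the stroke, from 0 (shut) to 100 (fully open). A call has 1 to 20 rows; each row is the pose to reach, as a shift and turn from the pose commanded when the call began, along the tool's axes at that moment; what a row does not reach only later rows make up. A row lasts 1/12 s, in which the tool goes at most 41.7 mm and 7.16 degrees, less where a joint would pass 70% of its speed; a pose out of reach is approached as far as the arm can. A call with a gripper value outside its range is refused whole. The fingers move at their own pace and stop on an object; "squeeze" is the grip in N (left out, the last holds). Time passes only in rows, so rows that repeat a pose let the fingers close. It gives the time, the measured TCP pose, the force, the opening and the grip force at its end, in the units of the state.
- env.state(): the state, without advancing time (a new reading comes with each control period).
- env.grab_frame(name): name is "scene" or "top"; returns a dict with "img" (400x640x3 uint8, blue, green, red), "z_map" (400x640 float32, mm along the optical axis (not along the pixel's ray), 0 where there is no reading), "fov_y" (degrees; the focal length in pixels is half the picture's height over the tangent of half this angle, whatever the lens; pixels are square), "cx", "cy" (the principal point, pixels), "R" (3x3) and "t" (3): a world point X has camera coordinates R X + t. Camera axes: x right, y down, z forward; pixel columns grow to the right and rows downward; lengths in mm; the calibration is good to about 2 mm. A picture is of the moment at which its call begins.
- env.job_done(): hands the job in; it is judged then, once.
The state is a dict: "time_s": time; "qpos": joint angles; "qvel": joint speeds; "effort": joint torques, N m; "ee_pos": TCP position; "ee_rot": TCP orientation; "force": force on the tool from outside, world axes, zero at the start; "torque": the same for the moment, N m; "gripper_width": finger opening in mm; "gripper_force": force on a finger pad.
Only numpy, scipy, OpenCV 4.12 (cv2) and the standard library are available. Lean on these libraries where they do the work, as an engineer would, in place of code of your own. Each camera call takes 0.05 s, during which the arm holds its last target. There are 200 camera calls.

## Working session

There is one attempt and no reset: what is moved stays moved. The work goes in short steps, Python scripts to look and compute and a tool call to move; the robot and the scene stay as the last step left them, time stands still between calls to the robot, and variables do not carry over. Pictures are saved under pics/ and viewed, at most 13 in all, crops included, and the job is handed in when it is done.

Besides the shell and the picture viewer there is one more tool, called after ">>>" as name([rows], argument=value, ...), one row to a line, values as JSON. arm_command: Moves the arm, as the interface text tells. Its arguments: {"type":"object","properties":{"rows":{"type":"array"},"squeeze":{"type":"number"}},"required":["rows"]}

```bash
mkdir -p pics; cat > h.py <<'E'
import numpy as np, cv2
from workcell import env
def K(f):
    return 200/np.tan(np.radians(f["fov_y"])/2) if f["img"].shape[0]==400 else 0
def ray(f,u,v,z):
    F=K(f);R=np.array(f["R"]);t=np.array(f["t"]).ravel()
    d=R.T@np.array([(u-f["cx"])/F,(v-f["cy"])/F,1]);c=-R.T@t
    return c+d*(z-c[2])/d[2]
def pt(f,u,v):
    F=K(f);Z=float(f["z_map"][int(v),int(u)])
    return np.array(f["R"]).T@(np.array([(u-f["cx"])/F*Z,(v-f["cy"])/F*Z,Z])-np.array(f["t"]).ravel())
E
python3 - <<'E'
from h import *
for n in("scene","top"):
    f=env.grab_frame(n);cv2.imwrite(f"pics/{n}0.png",f["img"])
    print(n,f["fov_y"],f["cx"],f["cy"],np.round(f["R"],3).tolist(),np.round(f["t"],1))
print(env.state())
E
```

```text
scene 49.84669556349614 310.73335677047976 202.19291376795024 [[0.045, 0.999, -0.008], [0.803, -0.041, -0.595], [-0.594, 0.021, -0.804]] [ -49.7 -419.3 1274.7]
top 42.28332160119073 325.310408646916 200.00239747288472 [[0.014, -1.0, 0.026], [-0.997, -0.016, -0.076], [0.076, -0.025, -0.997]] [  10.   589.8 1287.4]
{'time_s': 0.1, 'qpos': array([ 6.89259637e+01,  1.83487780e+01,  8.96990951e+01, -5.74899233e-04,
        7.20433153e+01, -1.14611659e+00]), 'qvel': array([ 0.06324203, -0.14109708, -0.14456511, -0.01969743,  0.05156276,
        0.08478781]), 'effort': array([ 7.47109425e-04, -4.13334417e+01, -2.32509792e+01,  7.30628567e-02,
        4.22241865e-02, -4.41605630e-05]), 'ee_pos': array([195.8259459 , 540.15371242, 213.19850309]), 'ee_rot': array([-1.79908819e+02, -1.27746392e-03,  1.60072257e+02]), 'force': array([-0.5092594 , -0.77027386, -1.20478372]), 'torque': array([ 0.00594447, -0.01529014, -0.00447142]), 'gripper_force': 0.0, 'gripper_width': 91.26923798575521}
```

View pics/scene0.png

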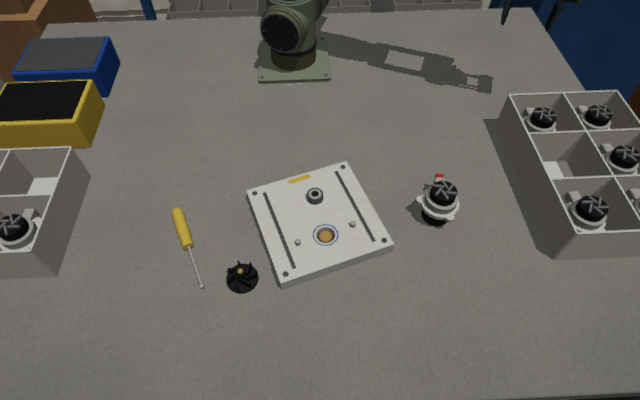

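View pics/top0.png

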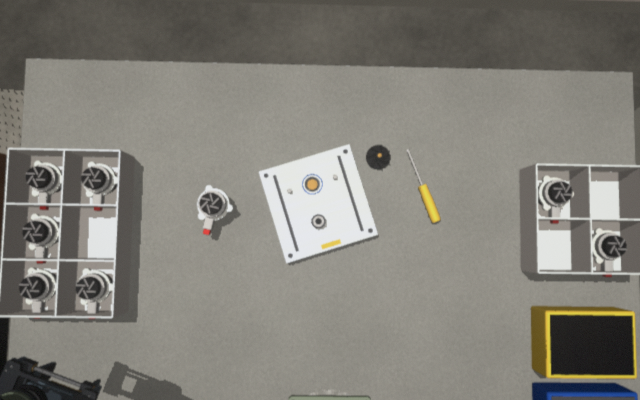

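The scene view shows the nut at about (315,195), pocket (325,235) and dowels (297,242) and (352,224). The top view shows the nut at (318,221) and pocket at (312,184). Next I measure them in both views.

```bash
python3 - <<'E'
from h import *
rois={"scene":dict(nut=(300,180,332,212),pocket=(308,220,344,250)),"top":dict(nut=(304,206,334,236),pocket=(298,170,326,198))}
C={};rays={}
for n in rois:
    f=env.grab_frame(n);img=f["img"].astype(int)
    def cen(k,m):
        x0,y0,x1,y1=rois[n][k];M=np.zeros(m.shape,np.uint8);M[y0:y1,x0:x1]=m[y0:y1,x0:x1]*255
        c=max(cv2.findContours(M,cv2.RETR_EXTERNAL,cv2.CHAIN_APPROX_NONE)[0],key=cv2.contourArea)
        e=cv2.fitEllipse(cv2.convexHull(c));return e
    b,g,r=img[...,0],img[...,1],img[...,2]
    for k,m,z in(("nut",img.max(2)<110,46),("pocket",(b-r>30),30)):
        e=cen(k,m);print(n,k,np.round(e[0],1),np.round(e[1],1),"plane z:",np.round(ray(f,*e[0],z),1))
        a=ray(f,*e[0],0);c=ray(f,*e[0],300);rays.setdefault(k,[]).append((a,(c-a)/300))
    if n=="top": print("depth heights: plate",pt(f,290,225)[2],"nut rim",[round(pt(f,318+d,221)[2],1) for d in(-7,-5,0,5,7)])
    cv2.imwrite(f"pics/{n}z.png",cv2.resize(f["img"][150:275,240:400],None,fx=4.5,fy=4.5,interpolation=2))
    # dowels, corners by plate mask
    M=((img.min(2)>165)*255).astype(np.uint8);c=max(cv2.findContours(M,0,2)[0],key=cv2.contourArea)
    q=cv2.minAreaRect(c);print(n,"plate",q)
for k,((a,d),(c,e)) in rays.items():
    s=np.linalg.lstsq(np.stack([d,-e],1),c-a,rcond=None)[0];p,q=a+d*s[0],c+e*s[1]
    print(k,"triangulated",np.round((p+q)/2,1),"gap",np.linalg.norm(p-q).round(1))
f=env.grab_frame("top")
for u,v in((290,191.5),(335,177.5)):print("dowel",ray(f,u,v,42).round(1))
E
```

```text
scene nut [314.4 195.8] [16.2 17.1] plane z: [541.1  33.3  46. ]Traceback (most recent call last):
  File "<stdin>", line 12, in <module>
  File "<stdin>", line 9, in cen
cv2.error: OpenCV(4.12.0) /io/opencv/modules/imgproc/src/shapedescr.cpp:361: error: (-201:Incorrect size of input array) There should be at least 5 points to fit the ellipse in function 'fitEllipseNoDirect'
```

```bash
cat > m.py <<'E'
from h import *
rois={"scene":dict(nut=(300,180,332,212),pocket=(308,220,344,250)),"top":dict(nut=(304,206,334,236),pocket=(298,170,326,198))}
def hull(M):
    p=cv2.findNonZero(M.astype(np.uint8));return cv2.fitEllipse(cv2.convexHull(p))
rays={}
for n in rois:
    f=env.grab_frame(n);img=f["img"].astype(int)
    for k,z in(("nut",46),("pocket",30)):
        x0,y0,x1,y1=rois[n][k];c=img[y0:y1,x0:x1]
        # nut: dark;  pocket: blue ring
        m=c.max(2)<110 if k=="nut" else (c[...,0]-c[...,2]>18)
        nn,l,s,_=cv2.connectedComponentsWithStats(m.astype(np.uint8),connectivity=8)
        m=np.isin(l,[i for i in range(1,nn) if s[i,4]>=4]);e=hull(m);u,v=e[0][0]+x0,e[0][1]+y0
        print(n,k,round(u,1),round(v,1),np.round(e[1],1),"plane:",np.round(ray(f,u,v,z),1))
        a=ray(f,u,v,0);d=(ray(f,u,v,300)-a)/300;rays.setdefault(k,[]).append((a,d))
    if n=="top":
        print("depth z: plate",pt(f,300,225)[2],"nut",[round(pt(f,318+d,221)[2],1) for d in(-6,-4,0,4,6)])
        for u,v in((290,191.5),(335,177.5)):print("dowel",ray(f,u,v,42).round(1))
    cv2.imwrite(f"pics/{n}z.png",cv2.resize(f["img"][150:275,240:400],None,fx=4.5,fy=4.5,interpolation=0))
for k,((a,d),(c,e)) in rays.items():
    s=np.linalg.lstsq(np.stack([d,-e],1),c-a,rcond=None)[0];p,q=a+d*s[0],c+e*s[1]
    print(k,"triangulated",np.round((p+q)/2,1),"gap",np.linalg.norm(p-q).round(1))
E
python3 m.py
```

```text
scene nut 314.4 195.8 [16.2 17.1] plane: [541.1  33.3  46. ]
scene pocket 325.1 234.4 [21.3 25.3] plane: [629.   50.8  30. ]
top nut 318.0 221.0 [4.5 4.5] plane: [535.3  36.7  46. ]
top pocket 311.8 183.7 [20.9 21.2] plane: [629.7  53.5  30. ]
depth z: plate 32.05624301871388 nut [np.float64(45.1), np.float64(50.2), np.float64(46.2), np.float64(48.1), np.float64(45.8)]
dowel [608.  107.5  42. ]
dowel [645.   -4.3  42. ]
nut triangulated [535.5  35.1  38.6] gap 3.0
pocket triangulated [629.5  52.1  30.8] gap 2.7
```

View pics/topz.png

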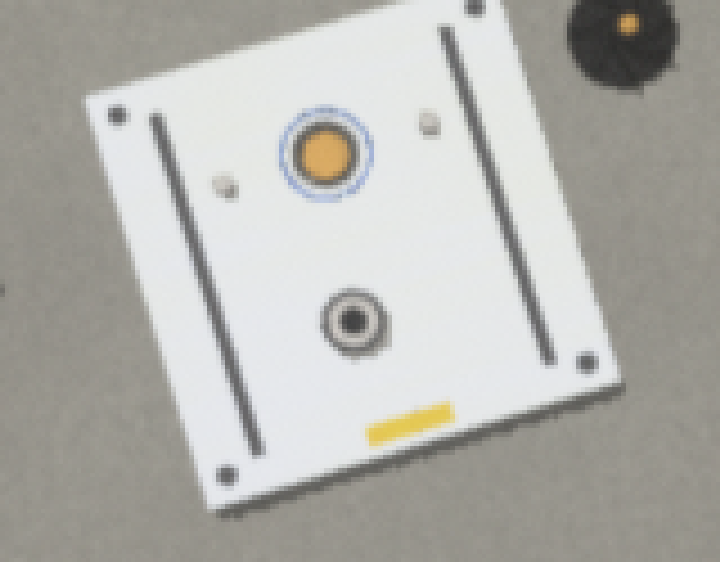

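View pics/scenez.png

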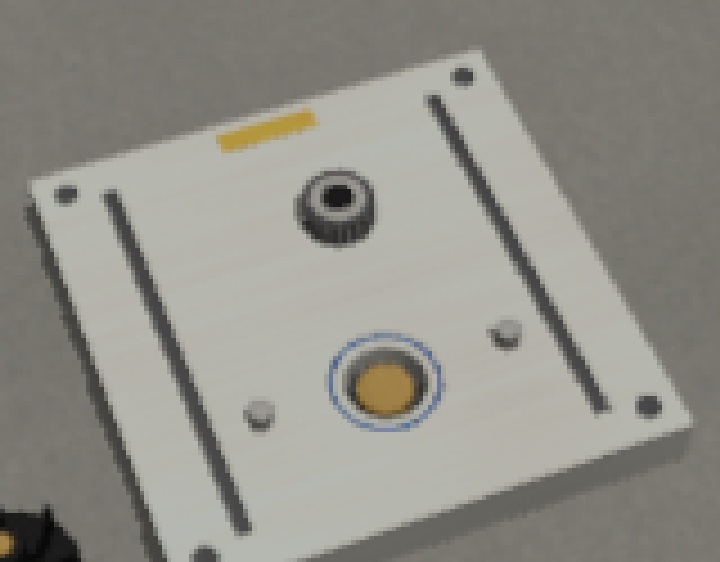

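The zooms show the nut's bore at top px (318,221) and scene px (314.7,193.2), with the blue ring clear in both. My plan is to use the part-open fingers as a two-point fork behind the nut, so it stays centred as I push it.

```bash
cat >> h.py <<'E'
from scipy.spatial.transform import Rotation as Ro
def sh(x,y,z,yaw=None):
    s=env.state();R=Ro.from_euler("xyz",s["ee_rot"],degrees=True).as_matrix()
    d=R.T@(np.array([x,y,z])-s["ee_pos"])
    print("t",round(s["time_s"],2),"pos",s["ee_pos"].round(1),"rot",s["ee_rot"].round(1),"F",s["force"].round(1),"w",round(s["gripper_width"],1),"shift",d.round(1),
      "" if yaw is None else "roll units %.2f"%(-((yaw-s["ee_rot"][2]+180)%360-180)/5))
E
python3 - <<'E'
from h import *
f=env.grab_frame("scene");N=ray(f,314.7,193.2,46);P=ray(f,325.1,234.4,30)
n2=np.array([535.3,36.7]);p2=np.array([629.7,53.5]);print(N,P,P-N)
d=((P-N)[:2]+p2-n2)/2;p=(P[:2]+p2)/2;n=p-d;u=d/np.linalg.norm(d);yaw=np.degrees(np.arctan2(u[1],u[0]))
print("n",n,"p",p,"dist",np.linalg.norm(d),"yaw",yaw)
b=n-u*45;print(b);sh(b[0],b[1],100,yaw+180)
E
```

```text
[534.10173376  34.34258479  46.        ] [628.87398723  50.73511173  30.        ] [ 94.77225347  16.39252694 -16.        ]
n [534.70086688  35.52129239] p [629.28699361  52.11755586] dist 96.03109564958316 yaw 9.951923159881956
[490.37797673  27.74431296]
t 0.3 pos [195.9 540.4 213.7] rot [-180.     0.   160.1] F [ 0.9  0.6 -0.3] w 91.4 shift [-451.5 -381.6  113.9] roll units -5.98
```

>>> arm_command([
  {"delta_pos":[-30,-25,7],"roll":-1,"jaw":26},
  {"delta_pos":[-60,-51,15],"roll":-2,"jaw":26},
  {"delta_pos":[-90,-76,23],"roll":-3,"jaw":26},
  {"delta_pos":[-120,-101,30],"roll":-4,"jaw":26},
  {"delta_pos":[-150,-127,38],"roll":-5,"jaw":26},
  {"delta_pos":[-180,-152,45],"roll":-6,"jaw":26},
  {"delta_pos":[-210,-178,53],"roll":-6,"jaw":26},
  {"delta_pos":[-240,-203,60],"roll":-6,"jaw":26},
  {"delta_pos":[-270,-228,68],"roll":-6,"jaw":26},
  {"delta_pos":[-300,-254,75],"roll":-6,"jaw":26},
  {"delta_pos":[-330,-279,83],"roll":-6,"jaw":26},
  {"delta_pos":[-360,-304,90],"roll":-6,"jaw":26},
  {"delta_pos":[-390,-330,98],"roll":-6,"jaw":26},
  {"delta_pos":[-420,-355,106],"roll":-6,"jaw":26},
  {"delta_pos":[-440,-372,112],"roll":-6,"jaw":26},
  {"delta_pos":[-451.5,-381.6,113.9],"roll":-6,"jaw":26},
  {"delta_pos":[-451.5,-381.6,113.9],"roll":-6,"jaw":26},
  {"delta_pos":[-451.5,-381.6,113.9],"roll":-6,"jaw":26},
  {"delta_pos":[-451.5,-381.6,113.9],"roll":-6,"jaw":26},
])

```text
time_s: 1.88
ee_pos: [489.9, 28.5, 100.1]
ee_rot: [180.0, -0.0, -169.9]
force: [0.3, 0.0, 0.1]
gripper_width: 23.7
gripper_force: 0.0
```

```bash
python3 - <<'E'
from h import *
sh(490.4,27.7,36,189.95)
f=env.grab_frame("scene");cv2.imwrite("pics/s1.png",cv2.resize(f["img"][110:270,220:420],None,fx=3.5,fy=3.5))
E
```

```text
t 1.88 pos [489.9  28.5 100.1] rot [ 180.    -0.  -169.9] F [0.3 0.  0.1] w 23.7 shift [-0.3 -0.9 64.1] roll units 0.03
```

View pics/s1.png

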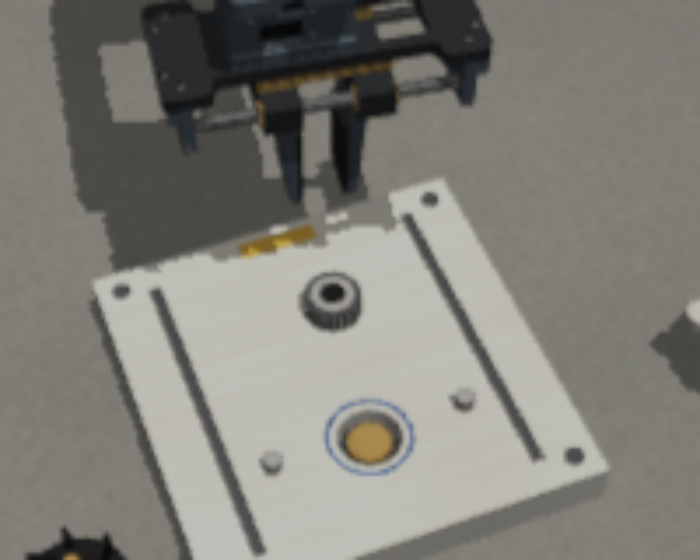

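The fork is lined up behind the nut, with fingertips at crop (293,195) and (350,185) and the nut at (332,295). I'll lower it to 6 mm above the face, then advance to first contact.

>>> arm_command([
  {"delta_pos":[0,-0.9,20],"roll":0,"jaw":26},
  {"delta_pos":[-0.3,-0.9,40],"roll":0,"jaw":26},
  {"delta_pos":[-0.3,-0.9,55],"roll":0,"jaw":26},
  {"delta_pos":[-0.3,-0.9,60],"roll":0,"jaw":26},
  {"delta_pos":[-0.3,-0.9,64],"roll":0,"jaw":26},
  {"delta_pos":[-0.3,-0.9,64],"roll":0,"jaw":26},
  {"delta_pos":[-5,-0.9,64],"roll":0,"jaw":26},
  {"delta_pos":[-8,-0.9,64],"roll":0,"jaw":26},
  {"delta_pos":[-11,-0.9,64],"roll":0,"jaw":26},
  {"delta_pos":[-13,-0.9,64],"roll":0,"jaw":26},
  {"delta_pos":[-15,-0.9,64],"roll":0,"jaw":26},
  {"delta_pos":[-17,-0.9,64],"roll":0,"jaw":26},
  {"delta_pos":[-19,-0.9,64],"roll":0,"jaw":26},
  {"delta_pos":[-21,-0.9,64],"roll":0,"jaw":26},
  {"delta_pos":[-23,-0.9,64],"roll":0,"jaw":26},
  {"delta_pos":[-25,-0.9,64],"roll":0,"jaw":26},
])

```text
time_s: 3.27
ee_pos: [515.1, 31.4, 36.0]
ee_rot: [180.0, -0.0, -169.9]
force: [-1.0, -0.1, 0.5]
gripper_width: 23.4
gripper_force: 0.4
```

```bash
cat > look.py <<'E'
from h import *
import sys
f=env.grab_frame("scene");img=f["img"].astype(int)
cv2.imwrite(f"pics/{sys.argv[1]}.png",cv2.resize(f["img"][160:270,230:390],None,fx=5,fy=5,interpolation=0))
s=env.state();print(s["ee_pos"].round(1),s["ee_rot"].round(1),s["force"].round(1),s["gripper_width"])
g=env.grab_frame("top");cv2.imwrite(f"pics/{sys.argv[1]}t.png",cv2.resize(g["img"][150:275,240:400],None,fx=4.5,fy=4.5))
E
python3 look.py s2
```

```text
[515.8  31.5  36.1] [ 180.     0.  -169.9] [-0.4 -0.6  0.5] 23.531940545927228
```

View pics/s2.png

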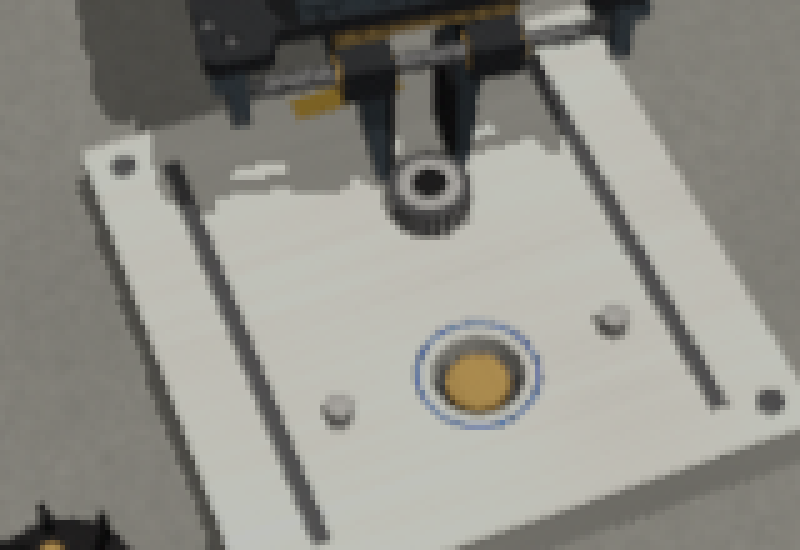

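The nut is now held in the fork, with its bore at crop (431,181), and has moved about 5 mm. I'll track the bore numerically from here.

```bash
cat > bore.py <<'E'
from h import *
f=env.grab_frame("scene");img=f["img"].astype(int)
s=env.state();e=s["ee_pos"];a=np.radians(s["ee_rot"][2]+180);u=np.array([np.cos(a),np.sin(a)]);w=np.array([-u[1],u[0]])
F=K(f);n=np.r_[e[:2]+u*29+np.array([-.6,-1.2]),46];c=np.array(f["R"])@n+np.array(f["t"]).ravel()
U,V=int(round(F*c[0]/c[2]+f["cx"])),int(round(F*c[1]/c[2]+f["cy"]))
r=6;p=img[V-r:V+r+1,U-r:U+r+1].max(2)
# brightness-weighted centroid of the dark bore (top ring is bright)
nn,l,st,ce=cv2.connectedComponentsWithStats((p<75).astype(np.uint8),connectivity=4)
i=l[r,r] if l[r,r] else 1+np.argmin(np.hypot(*(ce[1:]-r).T))
m=cv2.dilate((l==i).astype(np.uint8),np.ones((3,3)));wt=m*np.clip(130-p,0,None)
yy,xx=np.mgrid[:2*r+1,:2*r+1];uu,vv=U-r+(xx*wt).sum()/wt.sum(),V-r+(yy*wt).sum()/wt.sum()
N=ray(f,uu,vv,46)[:2];P=np.array([628.87,50.74])
print("px",U,V,"bore",uu.round(2),vv.round(2),"area",st[i,4],"N",N.round(1),"ahead of tcp",((N-e[:2])@u).round(1),"side",((N-e[:2])@w).round(1),"| to pocket: along",((P-N)@u).round(1),"side(+left)",((P-N)@w).round(1),"yaw",np.degrees(a)%360)
print(e.round(1),s["force"].round(1),s["gripper_width"].round(1),s["time_s"])
if __import__("sys").argv[1:]: print(p)
E
python3 bore.py 1
```

```text
px 315 197 bore 315.48 196.28 area 25 N [542.5  35.6] ahead of tcp 27.3 side -0.7 | to pocket: along 87.7 side(+left) -0.2 yaw 10.073461576466656Traceback (most recent call last):
  File "bore.py", line 14, in <module>
    print(e.round(1),s["force"].round(1),s["gripper_width"].round(1),s["time_s"])
                                         ^^^^^^^^^^^^^^^^^^^^^^^^
AttributeError: 'float' object has no attribute 'round'
```

>>> arm_command([
  {"delta_pos":[-2,0,0],"roll":0,"jaw":26},
  {"delta_pos":[-5,0,0],"roll":0,"jaw":26},
  {"delta_pos":[-8,0,0],"roll":0,"jaw":26},
  {"delta_pos":[-11,0,0],"roll":0,"jaw":26},
  {"delta_pos":[-14,0,0],"roll":0,"jaw":26},
  {"delta_pos":[-17,0,0],"roll":0,"jaw":26},
  {"delta_pos":[-20,0,0],"roll":0,"jaw":26},
  {"delta_pos":[-23,0,0],"roll":0,"jaw":26},
  {"delta_pos":[-26,0,0],"roll":0,"jaw":26},
  {"delta_pos":[-29,0,0],"roll":0,"jaw":26},
  {"delta_pos":[-32,0,0],"roll":0,"jaw":26},
  {"delta_pos":[-35,0,0],"roll":0,"jaw":26},
  {"delta_pos":[-38,0,0],"roll":0,"jaw":26},
  {"delta_pos":[-41,0,0],"roll":0,"jaw":26},
  {"delta_pos":[-44,0,0],"roll":0,"jaw":26},
  {"delta_pos":[-47,0,0],"roll":0,"jaw":26},
  {"delta_pos":[-50,0,0],"roll":0,"jaw":26},
  {"delta_pos":[-52,0,0],"roll":0,"jaw":26},
  {"delta_pos":[-53,0,0],"roll":0,"jaw":26},
  {"delta_pos":[-53,0,0],"roll":0,"jaw":26},
])

```text
time_s: 5.08
ee_pos: [567.7, 40.8, 36.1]
ee_rot: [180.0, 0.0, -169.9]
force: [0.3, -0.0, -0.2]
gripper_width: 24.0
gripper_force: 0.0
```

```bash
sed -i 's/s\["gripper_width"\].round(1)/s["gripper_width"]/' bore.py; python3 bore.py 1; python3 look.py s3
```

```text
px 321 217 bore 321.4 216.27 area 28 N [594.7  45. ] ahead of tcp 27.5 side -0.5 | to pocket: along 34.7 side(+left) -0.4 yaw 10.067822116693009
[567.5  40.7  36.1] [ 0.1 -0.4  0.9] 23.928905925998798 5.1333
[[112  99  94  94 112 112 113 112 111 109  91  60  52]
 [ 92  85 109 135 160 166 167 165 166 157 137 105  74]
 [ 86 120 156 165 155 147 147 146 148 157 166 149 109]
 [111 156 164 151 109  53  30  30  54 111 160 168 147]
 [136 161 159  99  41  30  31  31  30  30 141 166 167]
 [144 162 144  78  30  32  31  31  31  30  96 159 168]
 [146 164 151  84  32  32  32  31  32  31 107 160 169]
 [117 160 165 113  58  35  30  31  31  62 137 165 162]
 [107 150 164 149 123  94  87  88 104 127 159 163 132]
 [ 76 108 146 158 163 150 146 147 162 166 159 140  92]
 [ 70  74  91 124 147 153 154 156 156 151 125  89  68]
 [ 54  71  74  76  92 111 115 115 114  88  75  91  86]
 [ 50  58  72  73  70  77  73  80  73  73  62 105  71]]
[567.4  40.7  36.1] [ 180.     0.  -169.9] [-0.6  0.2  0.1] 23.88013096093977
```

View pics/s3.png

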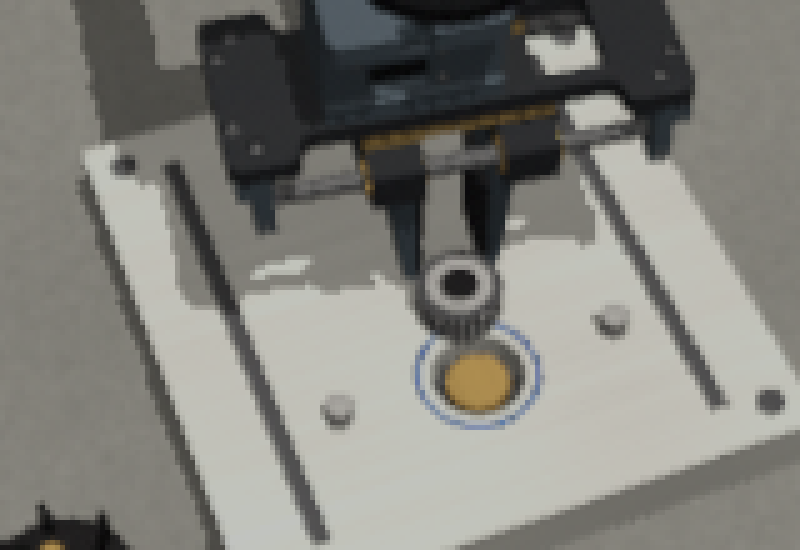

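>>> arm_command([
  {"delta_pos":[-2,-0.1,0],"roll":0,"jaw":26},
  {"delta_pos":[-4,-0.2,0],"roll":0,"jaw":26},
  {"delta_pos":[-6,-0.3,0],"roll":0,"jaw":26},
  {"delta_pos":[-8,-0.4,0],"roll":0,"jaw":26},
  {"delta_pos":[-10,-0.4,0],"roll":0,"jaw":26},
  {"delta_pos":[-12,-0.4,0],"roll":0,"jaw":26},
  {"delta_pos":[-14,-0.4,0],"roll":0,"jaw":26},
  {"delta_pos":[-16,-0.4,0],"roll":0,"jaw":26},
  {"delta_pos":[-18,-0.4,0],"roll":0,"jaw":26},
  {"delta_pos":[-20,-0.4,0],"roll":0,"jaw":26},
  {"delta_pos":[-22,-0.4,0],"roll":0,"jaw":26},
  {"delta_pos":[-24,-0.4,0],"roll":0,"jaw":26},
  {"delta_pos":[-25,-0.4,0],"roll":0,"jaw":26},
  {"delta_pos":[-26,-0.4,0],"roll":0,"jaw":26},
  {"delta_pos":[-27,-0.4,0],"roll":0,"jaw":26},
  {"delta_pos":[-28,-0.4,0],"roll":0,"jaw":26},
  {"delta_pos":[-28,-0.4,0],"roll":0,"jaw":26},
])

```text
time_s: 6.65
ee_pos: [595.4, 45.3, 36.1]
ee_rot: [180.0, 0.0, -169.9]
force: [0.8, 0.4, 0.5]
gripper_width: 24.2
gripper_force: 0.0
```

```bash
python3 bore.py
```

```text
px 324 228 bore 324.9 228.57 area 35 N [625.1  50.3] ahead of tcp 30.2 side -0.3 | to pocket: along 3.8 side(+left) -0.2 yaw 10.07201214699873
[595.3  45.3  36.1] [-0.4  0.3  0.1] 23.52831165065591 6.7
```

>>> arm_command([
  {"delta_pos":[-0.5,0,0],"roll":0,"jaw":26},
  {"delta_pos":[-1,0,0],"roll":0,"jaw":26},
  {"delta_pos":[-1.5,0,0],"roll":0,"jaw":26},
  {"delta_pos":[-2,0,0],"roll":0,"jaw":26},
  {"delta_pos":[-2.5,0,0],"roll":0,"jaw":26},
  {"delta_pos":[-3,0,0],"roll":0,"jaw":26},
  {"delta_pos":[-3,0,0],"roll":0,"jaw":26},
  {"delta_pos":[-3,0,0],"roll":0,"jaw":26},
])

```text
time_s: 7.37
ee_pos: [598.0, 45.8, 36.0]
ee_rot: [180.0, 0.0, -169.9]
force: [0.1, 0.0, -0.6]
gripper_width: 23.4
gripper_force: 0.1
```

```bash
python3 bore.py; python3 look.py s4
```

```text
px 325 229 bore 325.2 229.84 area 33 N [628.1  50.7] ahead of tcp 30.6 side -0.4 | to pocket: along 0.7 side(+left) -0.1 yaw 10.071078932063019
[598.   45.8  36. ] [ 0.2  0.4 -0.6] 23.511901673146653 7.4167
[597.9  45.7  36. ] [ 180.     0.  -169.9] [ 0.3 -0.7 -0.9] 23.778466082654795
```

View pics/s4.png

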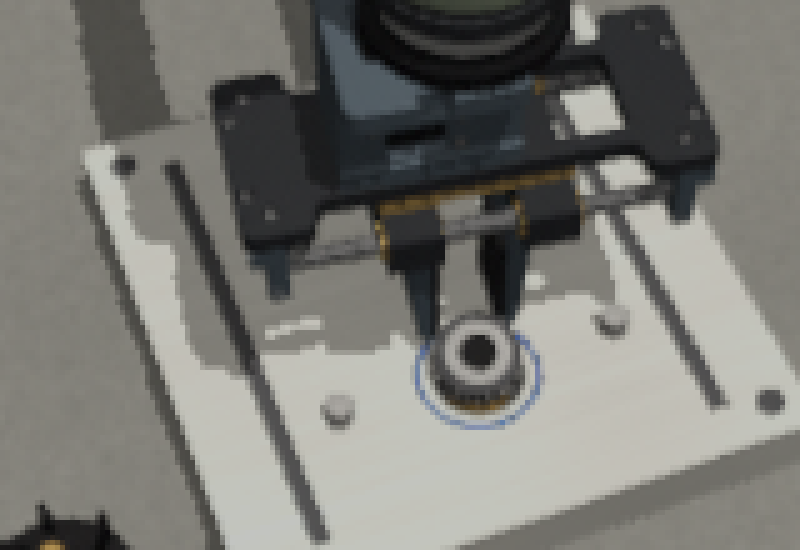

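The nut's front edge has tipped into the pocket, with its bore at crop (479,350) and brass still showing in front. About 3 mm of travel remains.

>>> arm_command([
  {"delta_pos":[-0.4,0,0],"roll":0,"jaw":26},
  {"delta_pos":[-0.8,0,0],"roll":0,"jaw":26},
  {"delta_pos":[-1.2,0,0],"roll":0,"jaw":26},
  {"delta_pos":[-1.6,0,0],"roll":0,"jaw":26},
  {"delta_pos":[-2,0,0],"roll":0,"jaw":26},
  {"delta_pos":[-2,0,0],"roll":0,"jaw":26},
  {"delta_pos":[-2,0,0],"roll":0,"jaw":26},
])

```text
time_s: 8.1
ee_pos: [600.0, 46.1, 36.1]
ee_rot: [180.0, 0.0, -169.9]
force: [-0.7, 0.2, 0.9]
gripper_width: 23.9
gripper_force: 0.0
```

```bash
python3 bore.py 1
```

```text
px 325 230 bore 325.24 230.85 area 34 N [630.5  50.6] ahead of tcp 30.9 side -0.9 | to pocket: along -1.6 side(+left) 0.4 yaw 10.06922933285415
[600.   46.1  36.1] [-0.6 -0.6 -0.1] 23.760671701942975 8.15
[[136 119 100  83  86  86  87  76  73  68  56  43  60]
 [142  93  94 117 131 143 147 137 134 119  95  74  85]
 [ 97  95 136 166 171 172 173 171 172 163 142 110  98]
 [ 85 136 164 170 161 153 153 152 157 170 174 154 107]
 [115 163 170 158 115  57  34  34  86 149 171 174 133]
 [148 168 165 104  44  34  34  34  34  87 156 173 154]
 [162 171 144  78  34  35  34  35  35  34 124 168 173]
 [164 171 130  64  35  34  35  35  36  35 112 166 174]
 [162 173 145  77  34  35  35  36  35  35 141 171 175]
 [152 172 171 120  63  40  34  35  34  84 161 174 167]
 [112 156 169 157 129  99  74  67 105 147 168 169 135]
 [ 77 110 158 169 169 156 137 133 164 173 168 146 100]
 [ 68  79 130 152 163 168 169 171 167 163 145  99  79]]
```

>>> arm_command([
  {"delta_pos":[-0.4,0,0],"roll":0,"jaw":26},
  {"delta_pos":[-0.8,0,0],"roll":0,"jaw":26},
  {"delta_pos":[-1.2,0,0],"roll":0,"jaw":26},
  {"delta_pos":[-1.6,0,0],"roll":0,"jaw":26},
  {"delta_pos":[-1.6,0,0],"roll":0,"jaw":26},
  {"delta_pos":[-1.6,0,0],"roll":0,"jaw":26},
])

```text
time_s: 8.65
ee_pos: [601.4, 46.4, 36.0]
ee_rot: [180.0, -0.0, -169.9]
force: [-0.1, 0.1, 1.1]
gripper_width: 23.7
gripper_force: 0.3
```

```bash
python3 bore.py; python3 look.py s5
```

```text
px 325 230 bore 325.06 231.27 area 33 N [631.5  50.2] ahead of tcp 30.3 side -1.5 | to pocket: along -2.5 side(+left) 1.0 yaw 10.067988909446115
[601.4  46.4  36. ] [-0.  -0.8  0.1] 23.82022513069874 8.7
[601.4  46.4  36. ] [ 180.    -0.  -169.9] [-0.8 -0.1 -0.6] 23.810665256212097
```

View pics/s5.png

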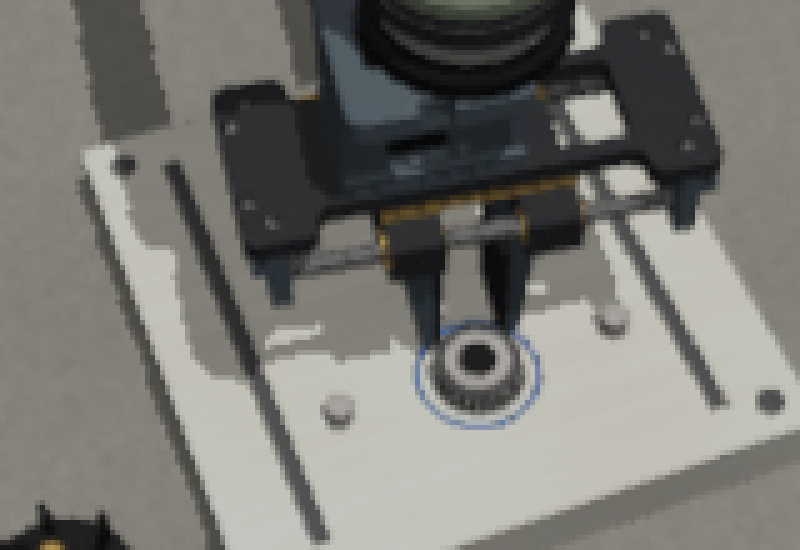

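The brass is now covered and the nut's top ring is low, centred at crop (478,357). The rear edge may still be on the rim, so I'll nudge another 1.2 mm.

>>> arm_command([
  {"delta_pos":[-0.3,0,0],"roll":0,"jaw":26},
  {"delta_pos":[-0.6,0,0],"roll":0,"jaw":26},
  {"delta_pos":[-0.9,0,0],"roll":0,"jaw":26},
  {"delta_pos":[-1.2,0,0],"roll":0,"jaw":26},
  {"delta_pos":[-1.2,0,0],"roll":0,"jaw":26},
])

```text
time_s: 9.22
ee_pos: [602.6, 46.6, 36.0]
ee_rot: [180.0, -0.0, -169.9]
force: [-0.9, -0.1, 0.1]
gripper_width: 23.7
gripper_force: 0.4
```

```bash
python3 bore.py
```

```text
px 325 231 bore 325.26 231.76 area 31 N [632.7  50.5] ahead of tcp 30.3 side -1.4 | to pocket: along -3.7 side(+left) 0.9 yaw 10.07432732599537
[602.6  46.6  36. ] [-0.5 -0.1  0.5] 23.47272458576845 9.2667
```

>>> arm_command([
  {"delta_pos":[-0.3,0,0],"roll":0,"jaw":26},
  {"delta_pos":[-0.6,0,0],"roll":0,"jaw":26},
  {"delta_pos":[-0.8,0,0],"roll":0,"jaw":26},
  {"delta_pos":[-0.8,0,0],"roll":0,"jaw":26},
])

```text
time_s: 9.6
ee_pos: [603.0, 46.7, 35.9]
ee_rot: [180.0, -0.1, -169.9]
force: [-1.9, -1.0, 0.6]
gripper_width: 23.8
gripper_force: 1.0
```

```bash
python3 bore.py; python3 -c "
from h import *
for n in('scene','top'):
  f=env.grab_frame(n);F=K(f);H=np.zeros((400,640))
  v,u=np.mgrid[:400,:640];Z=f['z_map'];X=np.stack([(u-f['cx'])/F*Z,(v-f['cy'])/F*Z,Z],-1)
  W=(X-np.array(f['t']).ravel())@np.array(f['R'])
  print(n);print(np.round(W[224:244,314:338,2] if n=='scene' else W[174:194,302:324,2]).astype(int))
"
```

```text
px 325 231 bore 325.25 231.76 area 31 N [632.7  50.5] ahead of tcp 29.9 side -1.5 | to pocket: along -3.7 side(+left) 0.9 yaw 10.075045785939977
[603.   46.7  35.9] [-1.8 -0.4  1. ] 23.619888133942634 9.65
scene
[[ 61  60  59  58  30  31  29  29  28  32  31  31  32  32  31  45  48  47
   48  46  28  33  29  27]
 [ 59  58  56  52  29  29  30  30  33  28  31  31  31  30  30  41  45  45
   42  44  28  29  31  28]
 [ 52  54  54  47  33  30  32  41  38  39  40  42  43  39  41  39  39  40
   40  31  32  30  30  30]
 [ 50  51  50  45  30  39  41  41  41 775  39  39  41  40  42  41  41  37
   38  32 775  29  30  28]
 [ 45  46  44  41  31  42  40  42  40  41  40  43  42  41  42  42  43  41
   42  31  32  31  29  31]
 [ 44  42  42  38  41  40  42  41  39  42  41  44  42  45  40  40  39  39
   39  31  30  29  30  30]
 [ 32  37  38  42  39  40  38  42  41  42  43  41  41  41  41  42  40  40
   44  41  29  29  31  29]
 [ 30  33  28  41  41  42  41  43  40  42  41  43  41  40  40  38  42  42
   39  38  29  30  31  28]
 [ 31  28  28  41  43  41  42  40  42  43  40  39  41  41  40  42  44  40
   39 
[... 2737 characters left out ...]
405  406]
 [ 406  403  406  405  409  402  408  406  408  405  407  405  404  406
   406  404  407  408  406  404  405  404]
 [ 409  404  405  402  406  403  405  405  405  405  405  408  404  405
   404  404  402  402  402  404  402  404]
 [ 405  405  405  403  403  402  404  403  403  405  400  402  405  404
   402  401  400  403  402  401  402 1328]
 [ 402  402  401  405  403  400  401  401  405  401  403  402  402  402
   402  403  401  400  399  403  402  401]
 [ 401  401  402  399  400  399  399  401  404  399  400  399  400  401
   398  399  403  401  398  405  398  400]
 [ 401  397  402  403  398  401  399  402  400  398  399  402  399  397
   398  397  401  397  400  400  399  398]]
```

The depth map shows the nut flat at about z=41, some 10.5 mm above the face, so it has dropped in. The wall stopped it at about 2 N. I'll back off, wait, rise, close the jaws and go above it.

>>> arm_command([
  {"delta_pos":[3,0,0],"roll":0,"jaw":26},
  {"delta_pos":[8,0,0],"roll":0,"jaw":26},
  {"delta_pos":[15,0,0],"roll":0,"jaw":26},
  {"delta_pos":[20,0,0],"roll":0,"jaw":26},
  {"delta_pos":[20,0,-10],"roll":0,"jaw":26},
  {"delta_pos":[20,0,-20],"roll":0,"jaw":26},
  {"delta_pos":[20,0,-30],"roll":0,"jaw":0},
  {"delta_pos":[20,0,-34],"roll":0,"jaw":0},
  {"delta_pos":[20,0,-34],"roll":0,"jaw":0},
  {"delta_pos":[20,0,-34],"roll":0,"jaw":0},
  {"delta_pos":[20,0,-34],"roll":0,"jaw":0},
  {"delta_pos":[20,0,-34],"roll":0,"jaw":0},
  {"delta_pos":[20,0,-34],"roll":0,"jaw":0},
  {"delta_pos":[20,0,-34],"roll":0,"jaw":0},
  {"delta_pos":[20,0,-34],"roll":0,"jaw":0},
  {"delta_pos":[20,0,-34],"roll":0,"jaw":0},
  {"delta_pos":[20,0,-34],"roll":0,"jaw":0},
  {"delta_pos":[20,0,-34],"roll":0,"jaw":0},
  {"delta_pos":[20,0,-34],"roll":0,"jaw":0},
  {"delta_pos":[20,0,-34],"roll":0,"jaw":0},
])

```text
time_s: 11.42
ee_pos: [583.7, 43.2, 70.0]
ee_rot: [180.0, -0.0, -169.9]
force: [-1.0, 0.5, 0.5]
gripper_width: 0.6
gripper_force: 0.0
```

```bash
python3 look.py s6; python3 -c "
from h import *
sh(629.5,51.6,62,190)"
```

```text
[583.8  43.2  70.1] [ 180.     0.  -169.9] [0.6 0.1 0.6] 0.8568230348105645
t 11.52 pos [583.7  43.2  70.1] rot [ 180.     0.  -169.9] F [ 0.  -0.4  0.1] w 0.3 shift [-46.5   0.3   8.1] roll units 0.01
```

View pics/s6.png

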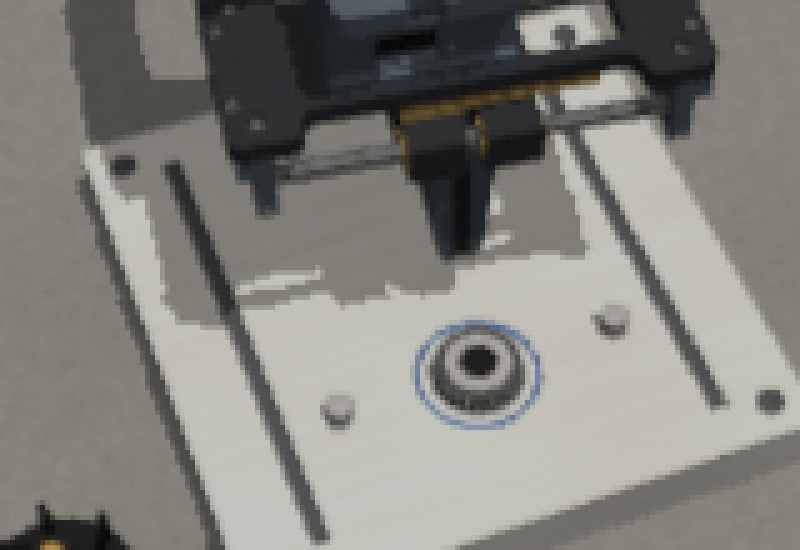

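The nut sits flat in the ring, with its bore at crop (479,358) and the fingers well clear. Now I move above it and down to just over its top.

>>> arm_command([
  {"delta_pos":[-10,0,0],"roll":0,"jaw":0},
  {"delta_pos":[-22,0.3,0],"roll":0,"jaw":0},
  {"delta_pos":[-34,0.3,0],"roll":0,"jaw":0},
  {"delta_pos":[-43,0.3,4],"roll":0,"jaw":0},
  {"delta_pos":[-46.5,0.3,8],"roll":0,"jaw":0},
  {"delta_pos":[-46.5,0.3,14],"roll":0,"jaw":0},
  {"delta_pos":[-46.5,0.3,19],"roll":0,"jaw":0},
  {"delta_pos":[-46.5,0.3,23],"roll":0,"jaw":0},
  {"delta_pos":[-46.5,0.3,26],"roll":0,"jaw":0},
  {"delta_pos":[-46.5,0.3,27],"roll":0,"jaw":0},
  {"delta_pos":[-46.5,0.3,27],"roll":0,"jaw":0},
])

```text
time_s: 12.43
ee_pos: [629.0, 51.6, 42.7]
ee_rot: [180.0, -0.0, -169.9]
force: [0.4, -0.9, 0.3]
gripper_width: 0.5
gripper_force: 0.0
```

>>> arm_command([
  {"delta_pos":[0,0,0.4],"roll":0,"jaw":0},
  {"delta_pos":[0,0,0.8],"roll":0,"jaw":0},
  {"delta_pos":[0,0,1.2],"roll":0,"jaw":0},
  {"delta_pos":[0,0,1.6],"roll":0,"jaw":0},
  {"delta_pos":[0,0,2],"roll":0,"jaw":0},
  {"delta_pos":[0,0,2],"roll":0,"jaw":0},
])

```text
time_s: 12.93
ee_pos: [629.5, 51.7, 41.1]
ee_rot: [180.0, 0.0, -169.9]
force: [-0.9, -0.6, 0.1]
gripper_width: 0.4
gripper_force: 0.0
```

>>> arm_command([
  {"delta_pos":[0,0,0.3],"roll":0,"jaw":0},
  {"delta_pos":[0,0,0.6],"roll":0,"jaw":0},
  {"delta_pos":[0,0,0.9],"roll":0,"jaw":0},
  {"delta_pos":[0,0,1.0],"roll":0,"jaw":0},
  {"delta_pos":[0,0,1.0],"roll":0,"jaw":0},
])

```text
time_s: 13.35
ee_pos: [629.5, 51.7, 40.4]
ee_rot: [180.0, 0.0, -169.9]
force: [-1.5, 0.3, 4.7]
gripper_width: 0.4
gripper_force: 2.0
```

>>> arm_command([
  {"delta_pos":[0,0,0.2],"roll":0,"jaw":0},
  {"delta_pos":[0,0,0.4],"roll":0,"jaw":0},
  {"delta_pos":[0,0,0.5],"roll":0,"jaw":0},
  {"delta_pos":[0,0,0.5],"roll":0,"jaw":0},
])

```text
time_s: 13.68
ee_pos: [629.5, 51.7, 39.6]
ee_rot: [180.0, 0.0, -169.9]
force: [-2.0, -0.3, 4.2]
gripper_width: 0.5
gripper_force: 2.0
```

>>> arm_command([
  {"delta_pos":[0,0,0.2],"roll":0,"jaw":0},
  {"delta_pos":[0,0,0.4],"roll":0,"jaw":0},
  {"delta_pos":[0,0,0.5],"roll":0,"jaw":0},
  {"delta_pos":[0,0,0.5],"roll":0,"jaw":0},
])

```text
time_s: 14.02
ee_pos: [629.5, 51.7, 39.0]
ee_rot: [180.0, 0.0, -169.9]
force: [-1.0, -0.3, 4.3]
gripper_width: 0.5
gripper_force: 1.9
```

>>> arm_command([
  {"delta_pos":[0,0,0.2],"roll":0,"jaw":0},
  {"delta_pos":[0,0,0.4],"roll":0,"jaw":0},
  {"delta_pos":[0,0,0.5],"roll":0,"jaw":0},
  {"delta_pos":[0,0,0.5],"roll":0,"jaw":0},
])

```text
time_s: 14.35
ee_pos: [629.5, 51.7, 38.5]
ee_rot: [180.0, 0.0, -169.9]
force: [-0.7, -0.5, 4.1]
gripper_width: 0.5
gripper_force: 1.9
```

>>> arm_command([
  {"delta_pos":[0,0,0.2],"roll":0,"jaw":0},
  {"delta_pos":[0,0,0.4],"roll":0,"jaw":0},
  {"delta_pos":[0,0,0.5],"roll":0,"jaw":0},
  {"delta_pos":[0,0,0.5],"roll":0,"jaw":0},
])

```text
time_s: 14.68
ee_pos: [629.5, 51.7, 38.0]
ee_rot: [180.0, 0.0, -169.9]
force: [-0.0, -0.7, 3.6]
gripper_width: 0.5
gripper_force: 1.9
```

>>> arm_command([
  {"delta_pos":[0,0,0.2],"roll":0,"jaw":0},
  {"delta_pos":[0,0,0.4],"roll":0,"jaw":0},
  {"delta_pos":[0,0,0.4],"roll":0,"jaw":0},
  {"delta_pos":[0,0,0.4],"roll":0,"jaw":0},
])

```text
time_s: 15.02
ee_pos: [629.5, 51.7, 37.6]
ee_rot: [180.0, 0.0, -169.9]
force: [-0.2, -0.1, 3.9]
gripper_width: -0.1
gripper_force: 1.9
```

>>> arm_command([
  {"delta_pos":[0,0,0.2],"roll":0,"jaw":0},
  {"delta_pos":[0,0,0.4],"roll":0,"jaw":0},
  {"delta_pos":[0,0,0.4],"roll":0,"jaw":0},
  {"delta_pos":[0,0,0.4],"roll":0,"jaw":0},
])

```text
time_s: 15.35
ee_pos: [629.5, 51.7, 37.2]
ee_rot: [180.0, 0.0, -169.9]
force: [-0.2, -0.1, 4.1]
gripper_width: 0.3
gripper_force: 1.9
```

>>> arm_command([
  {"delta_pos":[0,0,0.2],"roll":0,"jaw":0},
  {"delta_pos":[0,0,0.4],"roll":0,"jaw":0},
  {"delta_pos":[0,0,0.4],"roll":0,"jaw":0},
  {"delta_pos":[0,0,0.4],"roll":0,"jaw":0},
])

```text
time_s: 15.68
ee_pos: [629.5, 51.7, 36.8]
ee_rot: [180.0, 0.0, -169.9]
force: [-0.4, 0.0, 3.5]
gripper_width: 0.2
gripper_force: 1.9
```

>>> arm_command([
  {"delta_pos":[0,0,0.2],"roll":0,"jaw":0},
  {"delta_pos":[0,0,0.4],"roll":0,"jaw":0},
  {"delta_pos":[0,0,0.5],"roll":0,"jaw":0},
  {"delta_pos":[0,0,0.5],"roll":0,"jaw":0},
])

```text
time_s: 16.02
ee_pos: [629.6, 51.7, 36.4]
ee_rot: [180.0, 0.0, -169.9]
force: [-1.5, 0.5, 4.8]
gripper_width: 0.3
gripper_force: 2.0
```

>>> arm_command([
  {"delta_pos":[0,0,0.2],"roll":0,"jaw":0},
  {"delta_pos":[0,0,0.4],"roll":0,"jaw":0},
  {"delta_pos":[0,0,0.4],"roll":0,"jaw":0},
  {"delta_pos":[0,0,0.4],"roll":0,"jaw":0},
])

```text
time_s: 16.35
ee_pos: [629.5, 51.7, 36.3]
ee_rot: [180.0, 0.0, -169.9]
force: [-1.3, 0.2, 6.6]
gripper_width: 0.2
gripper_force: 3.0
```

It has landed on the shoulder at z≈36.3, where the force begins to climb.

>>> arm_command([
  {"delta_pos":[0,0,0.2],"roll":0,"jaw":0},
  {"delta_pos":[0,0,0.4],"roll":0,"jaw":0},
  {"delta_pos":[0,0,0.4],"roll":0,"jaw":0},
  {"delta_pos":[0,0,0.4],"roll":0,"jaw":0},
])

```text
time_s: 16.68
ee_pos: [629.5, 51.7, 36.3]
ee_rot: [180.0, 0.0, -169.9]
force: [-1.5, 0.5, 7.8]
gripper_width: 0.5
gripper_force: 4.0
```

>>> arm_command([
  {"delta_pos":[0,0,0.2],"roll":0,"jaw":0},
  {"delta_pos":[0,0,0.4],"roll":0,"jaw":0},
  {"delta_pos":[0,0,0.6],"roll":0,"jaw":0},
  {"delta_pos":[0,0,0.6],"roll":0,"jaw":0},
  {"delta_pos":[0,0,0.6],"roll":0,"jaw":0},
  {"delta_pos":[0,0,0.6],"roll":0,"jaw":0},
])

```text
time_s: 17.18
ee_pos: [629.6, 51.7, 36.3]
ee_rot: [-180.0, 0.0, -169.9]
force: [-1.8, -0.9, 11.0]
gripper_width: 0.5
gripper_force: 5.5
```

>>> arm_command([
  {"delta_pos":[0,0,0.2],"roll":0,"jaw":0},
  {"delta_pos":[0,0,0.2],"roll":0,"jaw":0},
  {"delta_pos":[0,0,0.2],"roll":0,"jaw":0},
  {"delta_pos":[0,0,0.2],"roll":0,"jaw":0},
  {"delta_pos":[0,0,0.2],"roll":0,"jaw":0},
  {"delta_pos":[0,0,0.2],"roll":0,"jaw":0},
  {"delta_pos":[0,0,0.2],"roll":0,"jaw":0},
  {"delta_pos":[0,0,0.2],"roll":0,"jaw":0},
  {"delta_pos":[0,0,0.2],"roll":0,"jaw":0},
  {"delta_pos":[0,0,0.2],"roll":0,"jaw":0},
  {"delta_pos":[0,0,0.2],"roll":0,"jaw":0},
  {"delta_pos":[0,0,0.2],"roll":0,"jaw":0},
  {"delta_pos":[0,0,0.2],"roll":0,"jaw":0},
  {"delta_pos":[0,0,0.2],"roll":0,"jaw":0},
])

```text
time_s: 18.35
ee_pos: [629.6, 51.7, 36.3]
ee_rot: [-180.0, 0.0, -169.9]
force: [-3.4, 0.4, 12.4]
gripper_width: 0.5
gripper_force: 6.0
```

Steady at 12.4 N for over a second. Now I release straight up and back away.

>>> arm_command([
  {"delta_pos":[0,0,-1],"roll":0,"jaw":0},
  {"delta_pos":[0,0,-3],"roll":0,"jaw":0},
  {"delta_pos":[0,0,-8],"roll":0,"jaw":0},
  {"delta_pos":[0,0,-20],"roll":0,"jaw":0},
  {"delta_pos":[0,0,-35],"roll":0,"jaw":0},
  {"delta_pos":[20,0,-50],"roll":0,"jaw":0},
  {"delta_pos":[50,0,-60],"roll":0,"jaw":0},
  {"delta_pos":[80,0,-60],"roll":0,"jaw":0},
  {"delta_pos":[100,0,-60],"roll":0,"jaw":0},
  {"delta_pos":[100,0,-60],"roll":0,"jaw":0},
  {"delta_pos":[100,0,-60],"roll":0,"jaw":0},
  {"delta_pos":[100,0,-60],"roll":0,"jaw":0},
])

```text
time_s: 19.35
ee_pos: [532.3, 34.3, 95.5]
ee_rot: [-180.0, 0.1, -169.9]
force: [0.5, 0.4, 0.1]
gripper_width: 0.2
gripper_force: 0.0
```

```bash
python3 look.py s7; python3 -c "
from h import *
f=env.grab_frame('scene')
print('nut top z rear/front/left/right',[round(np.median([pt(f,u+i,v+j)[2] for i in(-1,0,1) for j in (-1,0,1)]),1) for u,v in((325,228),(325,238),(319,233),(331,233))])"
```

```text
[532.5  34.3  95.2] [-1.800e+02  1.000e-01 -1.699e+02] [ 0.4 -0.7 -0.3] 0.4073623093233708
nut top z rear/front/left/right [np.float64(36.4), np.float64(37.0), np.float64(35.8), np.float64(36.2)]
```

View pics/s7.png

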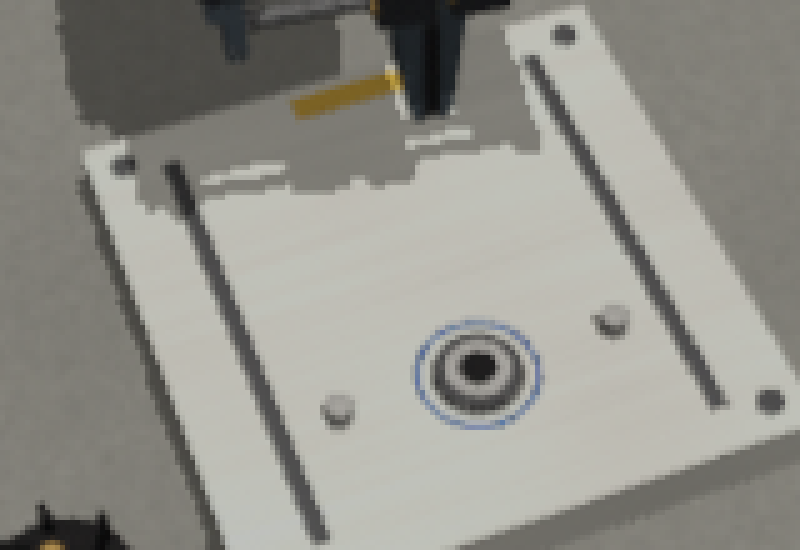

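The nut is flat on the shoulder with its top at z≈36.3, centred in the ring (bore at crop (478,367)), and the gripper is clear.

```bash
python3 -c "
from workcell import env
print(env.job_done())"
```

```text
the job is handed in; nothing more can be done
None
```

The nut slid into the pocket, was pressed onto the shoulder at about 12 N for over a second, and was released flat, about 9.7 mm below the plate's face; the job is handed in, with no verdict returned.

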